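Nip a printed model in the finishing vise with its thumbwheel

ROBOT

A 6-joint arm with a two-finger parallel gripper is mounted at the origin on the work surface. World frame = base frame: x ahead of the robot, y to its left, z up, the work surface at z = 0. Lengths are in m, angles in rad, forces in N, time in s.
With the tool pointing down it reaches from about 0.325 to 0.775 m from the base axis. Payload 5.5 kg.
Tool frame: the origin (TCP) lies on the centre line of the jaws, within the pads' length; the fingertips stand 22 mm ahead of it and the grasp point (between the pads) lies 3 mm ahead of it (ctrl.tips_ahead is the distance from the TCP to the fingertips, in m); x points along the fingers, z is the direction in which the jaws open and shut, and the axes are right-handed (so a half turn about x gives the same grasp; the last joint's range is limited). The gripper opens to 85 mm and grips with 20 to 120 N. Pads are 22 mm wide; open, the fingers measure 114 mm over their backs; the gripper's body (76 mm by 85 mm) begins 54 mm behind the grasp point. The pads swing forward as they close: fully open they stand 13 mm farther back than shut.
Start: joints at [1.142, 0.091, 1.231, -0, 1.82, -0.057], TCP at [0.218, 0.559, 0.253] pointing down, gripper open.
Joint ranges: [-2.87, 2.87], [-0.86, 2.18], [0.17, 2.46], [-1.51, 4.65], [0.06, 2.69], [-2.65, 2.65]. Speed limits (rad/s): [2.57, 2.57, 3.01, 3.14, 3.14, 3.14].

INTERFACE

Orientations are given as [roll, pitch, yaw] about the fixed x, y, z axes, in that order (R = Rz(yaw) Ry(pitch) Rx(roll)).
In Python, from rig import ctrl gives the robot as it stands.
- The arm moves only by the tool jog_arm, never from a script. Its argument "deltas" is a list of rows, each a list of 5 numbers: the opening, from -1 (shut) to 1 (fully open), then the shift along the world's x, y, z in mm, then the turn about the world's z in degrees. In form: [[grip, dx, dy, dz, turn], ...]. A call has 1 to 20 rows; each row is the pose to reach, as a shift and turn from the pose measured when the call began; what a row does not reach only later rows make up. A row lasts 1/12 s, in which the tool goes at most 41.7 mm and 7.16 degrees, less where a joint would pass 70% of its speed; a pose out of reach is approached as far as the arm can. A call with a gripper value outside its range is refused whole. The fingers move at their own pace and stop on an object; "newtons" is the grip in N (left out, the last holds). Time passes only in rows, so rows that repeat a pose let the fingers close. It gives the time, the measured TCP pose, the force and the opening at its end, in the units of the state.
- ctrl.get_state(): the state, without advancing time (a new reading comes with each control period).
- ctrl.camera(name): name is "side" or "top"; returns a dict with "pixels" (384x512x3 uint8, red, green, blue), "fx", "fy", "cx", "cy" (pixels), "cam_to_world" (4x4, takes a point from camera to world coordinates). Camera axes: x right, y up, looking along -z (the intrinsics and any distortion apply to the point x, -y, -z); pixel columns grow to the right and rows downward; lengths in m; the calibration is good to about 2 mm. A picture is of the moment at which its call begins. There is no depth.
- ctrl.hand_in(): hands the job in, once; it reports no verdict.
The state is a dict: "time": time; "q": joint angles; "dq": joint speeds; "joint_efforts": joint torques, N m; "eef_pos": TCP position; "ee_rot": TCP orientation; "wrist_force": force on the tool from outside, world axes, zero at the start; "wrist_torque": the same for the moment, N m; "gripper_width": finger opening in m.
Only numpy, scipy, OpenCV 4.12 (cv2) and the standard library are available. Lean on these libraries where they do the work, as an engineer would, in place of code of your own. Each camera call takes 0.05 s, during which the arm holds its last target.

TASK

Stand the small printed square tower upright on the bed of the finishing vise, its plinth square between the two jaws, and let go of it. Then roll the vise's recessed thumbwheel by fingertip until the jaws hold the plinth snugly, without forcing the wheel or crushing the print. Move the jaw only by its wheel, and leave the other things on the desk where they are.

Things in the scene. Friction and masses are not known exactly. Their poses are not given: they have to be found in the camera images.
- tower: Loose grey printed model of a square tower, 50 g: plinth 36 x 36 mm, 14 mm high; above it a shaft 22 x 22 mm up to 60 mm (flat sides parallel to the plinth's), a small 19 mm square cap up to 64 mm. Origin: centre of its underside, z up, x and y along the plinth's sides. Grip it by the shaft.
- vise: Small steel and aluminium vise fixed to the desk on levelling feet 1 to 7 mm high. Base plate 84 (x) x 200 (y) x 10 mm. Origin: in the plate's underside, 5 mm to the -y side of its middle; z up. Along its y axis: fixed jaw at the -y end, then the bed, the moving jaw, and at the +y end a housing (36 mm wide in x, y from 29 to 95 mm, top at z 46 mm) with a 14 mm slot for the thumbwheel.
- bed (a point): On the top face of the base plate (z 10 mm in the vise's frame), 28 mm from the fixed jaw's face: a good place for the middle of the tower's underside. Axes as the vise's.
- fixed_jaw: Aluminium block 64 (x) x 18 (y) x 16 mm on the base plate; top 16 mm above the bed. Origin: middle of the foot of its clamping face, which looks to the vise's +y. Both jaws should hold the tower with at least 1.5 N (stop at about 3.5 to 5 N along the wheel's rim) and never press it with more than 22 N; when the wheel is let go the vise keeps up to about 8 N.
- moving_jaw: Aluminium block 64 (x) x 18 (y) mm with a springy rubber face (12 N per mm), top 16 mm above the bed, sliding along the vise's y. Origin: foot of its clamping face, mid-width. It starts 48 to 56 mm from the fixed jaw's face and moves 6 mm towards it per radian of the thumbwheel (28 mm at most). Once the tower is against the fixed jaw, each 1 N more along the wheel's rim adds 3.7 N of clamping.
- thumbwheel: Black knurled wheel, radius 22 mm, 10 mm wide, turning about the vise's x axis. Origin: on its axis, z 33 mm in the vise's frame. Only the top 9 mm of its rim stands out of the slot. Rubbing the crown towards the vise's -y (towards the jaws) closes the jaw; it stays where it is left. About 2.3 N along the rim turns it while the jaw runs free. Never press on it with more than 25 N.
- wheel_crown (a point): Highest point of the wheel's rim (it stays there as the wheel turns), z 55 mm in the vise's frame, middle of its width; axes as the vise's. The rim is rigid and grips a fingertip only by friction (coefficient about 0.5 or more): press down with some 8 to 14 N. A flat shut fingertip can rub it for about its own width, then must lift and go back for another stroke.
- pawn: Bystander: grey printed round pawn, 38 mm across the foot, 57 mm high. Origin under its centre. Leave it (it may shift by 20 mm at most; so may the other bystanders).
- stool: Bystander: grey printed little bench, 38 x 58 mm, 28 mm high. Origin under its centre.
- gear: Bystander: white printed ring, 56 mm across, 12 mm high. Origin under its centre.
- glue_stick: Bystander: white upright stick, 28 mm across, 85 mm high. Origin under its centre.
- scraper: Bystander: scraper 200 mm long, lying at the far edge.
- driver: Bystander: screwdriver 180 mm long, lying at the far edge.
- mouse: Bystander: white computer mouse, 105 x 60 x 28 mm, left of the robot.
Not all that is in view belongs to the job. What is shaped like the tower but blue is not meant.

How it is judged:
On the way, in this order (a step that is already met when the one before it is completed fails the run):
1. the tower stands upright on the bed, square between the jaws, let go, the jaws not yet holding it (z of tower in the frame of bed between -0.003 and 0.003 m and x of tower in the frame of bed between -0.014 and 0.014 m and y of tower in the frame of bed between -0.014 and 0.014 m and angle between tower's own z axis and vertical below 0.06 rad and (angle between the x axis of tower and the x axis of vise, either way round below 0.1 rad or angle between the x axis of tower and the y axis of vise, either way round below 0.1 rad) and contact force between the fingers and tower below 0.1 N and contact force between moving_jaw and tower below 0.5 N), for 0.2 s.
2. the thumbwheel is rolled until the plinth is held between both jaws (z of tower in the frame of bed between -0.003 and 0.003 m and x of tower in the frame of bed between -0.014 and 0.014 m and y of tower in the frame of bed between -0.014 and 0.014 m and angle between tower's own z axis and vertical below 0.06 rad and (angle between the x axis of tower and the x axis of vise, either way round below 0.1 rad or angle between the x axis of tower and the y axis of vise, either way round below 0.1 rad) and contact force between each of moving_jaw, fixed_jaw and tower above 1.5 N), for 0.2 s.
At the end, for the whole second after the job is handed in: The tower stands upright (tilt under 0.06 rad) on the bed, its origin within 14 mm of the bed point in x and y and 3 mm in height, its sides within 0.1 rad of the jaws' direction, at rest, held with more than 1.5 N by the moving and by the fixed jaw, nothing touched by the fingers (all of step 2 and contact force between the fingers and tower below 0.1 N and contact force between the fingers and thumbwheel below 0.1 N and linear speed of tower below 0.01 m/s).
It fails at once if the thumbwheel is pressed with more than 25 N (contact force between the fingers and thumbwheel above 25 N).
It fails at once if the print is crushed: more than 22 N from the moving jaw (contact force between moving_jaw and tower above 22 N).
It fails at once if the robot pushes the moving jaw itself (more than 3 N) (contact force between any of the fingers, the arm and moving_jaw above 3 N).
It fails at once if a bystander is moved by more than 20 mm (distance of any of pawn, stool, gear, glue_stick, scraper, driver, mouse from where it was at the start of the episode above 0.02 m).
It also fails if it takes over 72 s, if anything falls off the work surface, if the arm or the gripper's body presses on something with over 40 N, if the wrist force passes 120 N, or if a joint passes its speed limit or range.

## Working session

There is one attempt and no reset: what is moved stays moved. The work goes in short steps, Python scripts to look and compute and a tool call to move; the robot and the scene stay as the last step left them, time stands still between calls to the robot, and variables do not carry over. Pictures are saved under pics/ and viewed, and the job is handed in when it is done.

Besides the shell and the picture viewer there is one more tool, called after "Call:" as name(argument=value, ...) on one line, values as JSON. jog_arm: Moves the arm, as the interface text tells. Its arguments: {"type":"object","properties":{"deltas":{"type":"array"},"newtons":{"type":"number"}},"required":["deltas"]}

```bash
mkdir -p pics; ls
python3 - <<'E'
from rig import ctrl
import cv2,numpy as np
s=ctrl.get_state()
print(s, ctrl.tips_ahead)
for n in("side","top"):
    c=ctrl.camera(n)
    cv2.imwrite(f"pics/{n}0.png",c["pixels"][:,:,::-1])
    print(n,c["fx"],c["fy"],c["cx"],c["cy"],[k for k in c]);print(np.round(c["cam_to_world"],4))
E
```

```text
pics
{'time': 0.0, 'q': array([ 1.14233783e+00,  9.18791171e-02,  1.23187784e+00, -1.33268237e-05,
        1.81978916e+00, -5.66819186e-02]), 'dq': array([-3.13173891e-04, -2.07448556e-03, -3.34357638e-04, -8.01316734e-05,
        9.79522467e-04,  5.81992915e-04]), 'joint_efforts': array([-2.15960390e-03, -4.58733988e+01, -4.18021095e+01, -4.47430111e-04,
        1.15061502e-02, -1.35826096e-05]), 'eef_pos': array([0.21786131, 0.55879992, 0.25214324]), 'ee_rot': array([ 3.09152571,  1.56884283, -1.99264312]), 'wrist_force': array([0.65318159, 0.38161077, 0.31806962]), 'wrist_torque': array([-0.06126625,  0.01304454, -0.01568435]), 'gripper_width': 0.0854577846893248} 0.022
side 490.87068705710834 490.87068705710834 257.18936749833557 190.19681791687958 ['pixels', 'fx', 'fy', 'cx', 'cy', 'cam_to_world']
[[ 0.9565  0.1928 -0.2189  0.2541]
 [-0.2916  0.6151 -0.7325 -0.8657]
 [-0.0066  0.7645  0.6446  0.9021]
 [ 0.      0.      0.      1.    ]]
top 360.92893562714085 360.92893562714085 254.47979478556775 193.6618208294841 ['pixels', 'fx', 'fy', 'cx', 'cy', 'cam_to_world']
[[ 0.0072  0.9816 -0.1908  0.3554]
 [-0.9995  0.0014 -0.0302  0.0522]
 [-0.0294  0.1909  0.9812  1.0939]
 [ 0.      0.      0.      1.    ]]
```

View pics/side0.png

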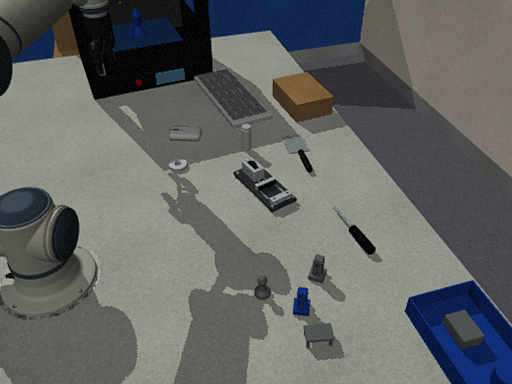

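View pics/top0.png

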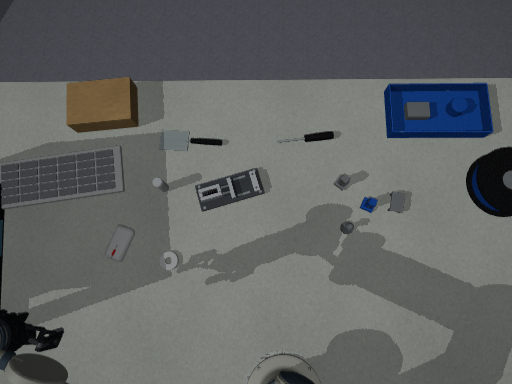

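The side view has the grey tower at about (317,268), with the blue lookalike at (302,300) and the vise at (265,185). In the top view the tower is at (343,181) and the vise at (230,189). I'll enlarge both areas next.

```bash
cat > h.py <<'E'
import cv2,numpy as np
from rig import ctrl
def ray(c,u,v):
    d=np.array([(u-c["cx"])/c["fx"],-(v-c["cy"])/c["fy"],-1.0]); M=c["cam_to_world"]
    return M[:3,3],M[:3,:3]@d
def onz(c,u,v,z):
    o,d=ray(c,u,v); return o+d*(z-o[2])/d[2]
def proj(c,p):
    M=c["cam_to_world"]; q=M[:3,:3].T@(np.asarray(p)-M[:3,3])
    return c["cx"]+c["fx"]*q[0]/-q[2], c["cy"]-c["fy"]*q[1]/-q[2]
def tri(c1,p1,c2,p2):
    o1,d1=ray(c1,*p1);o2,d2=ray(c2,*p2);d1/=np.linalg.norm(d1);d2/=np.linalg.norm(d2)
    A=np.stack([d1,-d2],1);t=np.linalg.lstsq(A,o2-o1,rcond=None)[0]
    a=o1+d1*t[0];b=o2+d2*t[1];return (a+b)/2,np.linalg.norm(a-b)
def crop(c,u0,v0,w,h,s,name):
    im=c["pixels"][v0:v0+h,u0:u0+w,::-1]
    im=cv2.resize(im,None,fx=s,fy=s,interpolation=cv2.INTER_CUBIC)
    im=cv2.convertScaleAbs(im,alpha=1.4,beta=10)
    for k in range(0,w,10): cv2.putText(im,str(u0+k),(k*s,8),0,.3,(0,0,255)); cv2.line(im,(k*s,8),(k*s,12),(0,0,255))
    for k in range(0,h,10): cv2.putText(im,str(v0+k),(0,k*s+4),0,.3,(0,0,255))
    cv2.imwrite(name,im)
E
python3 - <<'E'
from h import *
t=ctrl.camera("top");s=ctrl.camera("side")
crop(t,190,160,80,56,9,"pics/tv.png");crop(t,325,160,50,40,14,"pics/tt.png")
crop(s,225,150,78,64,9,"pics/sv.png");crop(s,295,245,45,42,14,"pics/st.png")
E
```

```text
(no output)
```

View pics/tv.png

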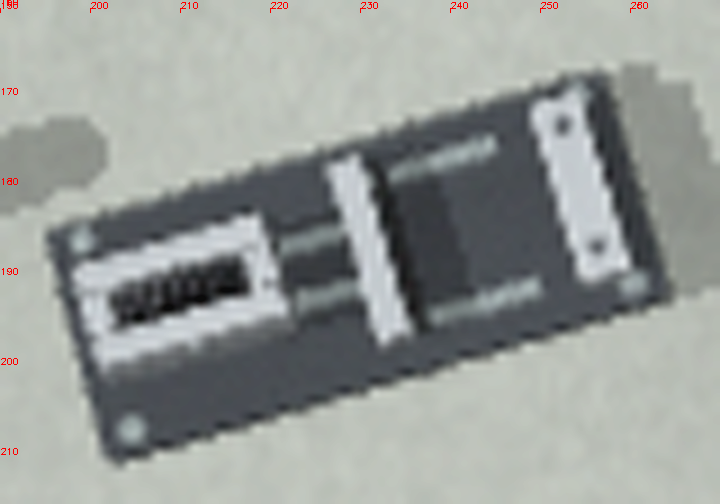

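View pics/tt.png

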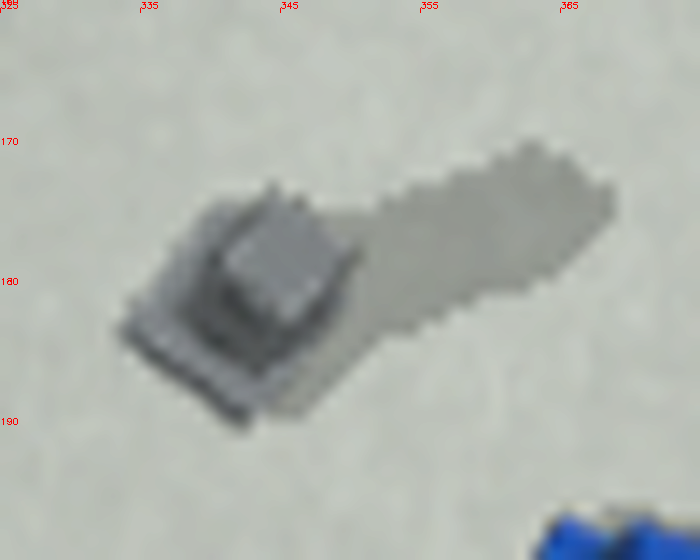

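View pics/sv.png

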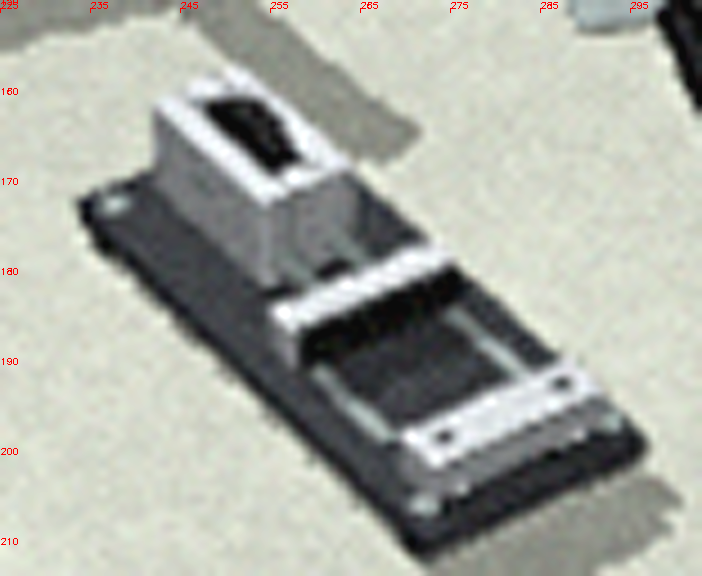

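View pics/st.png

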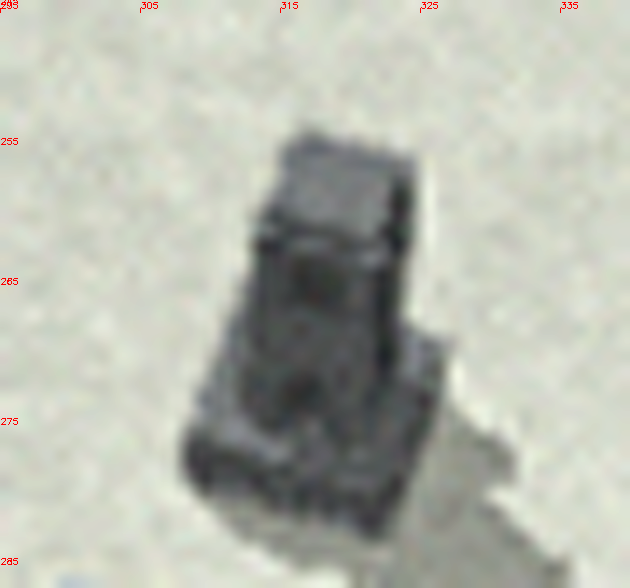

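The top view shows the wheel housing at about (208,192), the moving jaw at (230,187) and the fixed jaw at (253,181). The tower's cap is near (345,178) with its plinth turned about 36° in the image. Next I'll measure with masks.

Run:
```python
from h import *
C={n:ctrl.camera(n) for n in("top","side")}
np.set_printoptions(precision=4,suppress=True)
def blobs(c,roi,lo,mina):
    u0,v0,w,h=roi
    g=c["pixels"][v0:v0+h,u0:u0+w].min(2)
    g=cv2.resize(g,None,fx=4,fy=4,interpolation=cv2.INTER_CUBIC)
    m=(g>lo).astype(np.uint8)
    out=[]
    for k in cv2.findContours(m,cv2.RETR_EXTERNAL,cv2.CHAIN_APPROX_NONE)[0]:
        if cv2.contourArea(k)<mina*16: continue
        r=cv2.minAreaRect(k); b=(cv2.boxPoints(r)+.5)/4-.5+[u0,v0]
        out.append((cv2.contourArea(k)/16,b))
    return out
t=C["top"]
px=t["pixels"];print("desk",px[150,280],"jaw",px[180,253],"plate",px[180,243],"tower cap",px[178,345],px[176,341])
# fill polygon region inside vise
poly=np.array([[198,187],[256,169.5],[262,191],[204,209]],np.int32)
tm=dict(t);m=np.zeros(px.shape[:2],np.uint8);cv2.fillPoly(m,[poly],1);p=px.copy();p[m==0]=0;tm["pixels"]=p
for lo in(165,):
  for a,b in blobs(tm,(190,160,80,56),lo,20):
    for z in (.030,.050):
      P=np.array([onz(t,*q,z)[:2] for q in b])
      e=np.diff(np.vstack([P,P[:1]]),axis=0);L=np.linalg.norm(e,axis=1)
      print(lo,round(a),z,"ctr",P.mean(0),"L",L*1e3,"ang",np.degrees(np.arctan2(e[:,1],e[:,0]))[:2])
    print(b.ravel())
# plate dark (vise outline) and tower
for name,roi,hi in(("plate",(190,160,75,56),115),("tower",(325,165,26,30),125)):
    u0,v0,w,h=roi
    g=cv2.resize(px[v0:v0+h,u0:u0+w].max(2),None,fx=4,fy=4,interpolation=cv2.INTER_CUBIC)
    k=max(cv2.findContours((g<hi+25*(name=="tower")).astype(np.uint8),cv2.RETR_EXTERNAL,cv2.CHAIN_APPROX_NONE)[0],key=cv2.contourArea)
    b=(cv2.boxPoints(cv2.minAreaRect(k))+.5)/4-.5+[u0,v0]
    P=np.array([onz(t,*q,.012)[:2] for q in b]);e=np.diff(np.vstack([P,P[:1]]),axis=0)
    print(name,b.ravel(),P.mean(0),np.linalg.norm(e,axis=1)*1e3,np.degrees(np.arctan2(e[:,1],e[:,0]))[:2])
# triangulated hand-read points (u=u0+x/s-.5)
def T(x,y,u0,v0,s): return (u0+(x+.5)/s-.5,v0+(y+.5)/s-.5)
tv=lambda x,y:T(x,y,190,160,9);sv=lambda x,y:T(x,y,225,150,9);tt=lambda x,y:T(x,y,325,160,14);st=lambda x,y:T(x,y,295,245,14)
for n,a,b in (("fixjaw +x screw",tv(563,123),sv(562,382)),("fixjaw -x screw",tv(598,246),sv(446,436)),
 ("plate foot screw 1",tv(80,240),sv(112,204)),("plate screw 2",tv(636,285),sv(424,503)),("plate screw3",tv(577,92),sv(610,420)),
 ("housing jaw side -x",tv(293,325),sv(275,200)),("housing jaw side +x",tv(258,212),sv(352,160)),
 ("housing far -x",tv(102,368),sv(158,105)),
 ("cap far+x",tt(272,185),st(412,155)),("cap -y",tt(358,245),st(390,230)),("cap low",tt(282,318),st(265,225)),("cap left",tt(222,262),st(305,130))):
    print(n,*tri(t,a,C["side"],b))
```

```text
desk [131 135 129] jaw [134 138 141] plate [45 49 53] tower cap [82 85 87] [68 70 71]
plate [193.0934 184.8294 263.0517 164.3538 271.095  191.835  201.1366 212.3106] [0.5827 0.1542] [225.2659  90.3626 221.7906  89.9056] [ -73.1859 -164.0803]
tower [324.625 164.625 350.375 164.625 350.375 194.375 324.625 194.375] [ 0.6106 -0.1681] [78.8504 93.369  77.6021 93.523 ] [-90.0606 177.526 ]
fixjaw +x screw [0.6255 0.0926 0.0308] 0.0003662439246419843
fixjaw -x screw [0.5838 0.0805 0.0297] 0.0013084230747893054
plate foot screw 1 [ 0.5596  0.2622 -0.0002] 0.06245152603265366
plate screw 2 [0.573  0.0679 0.0164] 0.0010134846611600456
plate screw3 [0.6403 0.0885 0.0151] 0.00012942177463410182
housing jaw side -x [0.5563 0.1792 0.0515] 0.00871579688597723
housing jaw side +x [0.59   0.1923 0.0511] 0.00018405998615965565
housing far -x [0.5392 0.2426 0.048 ] 0.002273769648519018
cap far+x [ 0.6187 -0.1777  0.0603] 0.0008532624823637992
cap -y [ 0.6062 -0.1945  0.0637] 0.0015925000098504746
cap low [ 0.5919 -0.18    0.0545] 4.9854117666562435e-05
cap left [ 0.6033 -0.167   0.0598] 0.0010821581708812173
```

```bash
cat > m.py <<'E'
from h import *
np.set_printoptions(precision=4,suppress=True)
def rects(c,roi,f,mina,zs,poly=None,name=""):
    u0,v0,w,h=roi
    g=cv2.resize(c["pixels"][v0:v0+h,u0:u0+w],None,fx=4,fy=4,interpolation=cv2.INTER_CUBIC)
    m=f(g.astype(int)).astype(np.uint8)
    if poly is not None:
        k=np.zeros_like(m);cv2.fillPoly(k,[((np.array(poly)-[u0,v0])*4).astype(np.int32)],1);m&=k
    m=cv2.morphologyEx(m,cv2.MORPH_OPEN,np.ones((9,9),np.uint8))
    for k in cv2.findContours(m,cv2.RETR_EXTERNAL,cv2.CHAIN_APPROX_NONE)[0]:
        if cv2.contourArea(k)<mina*16: continue
        b=(cv2.boxPoints(cv2.minAreaRect(k))+.5)/4-.5+[u0,v0]
        for z in zs:
            P=np.array([onz(c,*q,z)[:2] for q in b]);e=np.diff(np.vstack([P,P[:1]]),axis=0)
            print(name,z,"px",b.mean(0),"ctr",P.mean(0),"L",np.linalg.norm(e,axis=1)*1e3,"ang",np.degrees(np.arctan2(e[:,1],e[:,0]))[:2],"\n   corners",P.ravel())
E
python3 - <<'E'
from m import *
t=ctrl.camera("top")
poly=[[197,187],[256.5,169],[262,191],[203,209]]
rects(t,(190,160,80,56),lambda g:g.min(2)>92,25,(.0303,.0505),poly,"white")
rects(t,(190,160,80,56),lambda g:g.max(2)<92,400,(.0145,),None,"plate")
rects(t,(328,168,27,26),lambda g:g.max(2)<96,30,(.014,.064),[[331,184],[343,170],[353,176],[343,194]],"tower")
rects(t,(328,168,27,26),lambda g:(g.max(2)<96)&(g.max(2)>72),5,(.014,.064),[[331,184],[343,170],[353,176],[343,194]],"cap?")
E
```

```text
white 0.0303 px [209.4116 191.9448] ctr [0.5673 0.2211] L [66.677  37.6312 66.2393 37.5826] ang [ -73.7061 -163.0841] 
   corners [0.5759 0.2586 0.5946 0.1946 0.5586 0.1837 0.5401 0.2473]
white 0.0505 px [209.4116 191.9448] ctr [0.5633 0.2179] L [65.4107 36.9165 64.9813 36.8689] ang [ -73.7061 -163.0841] 
   corners [0.5717 0.2547 0.5901 0.1919 0.5548 0.1812 0.5366 0.2436]
white 0.0303 px [230.4154 187.1481] ctr [0.5823 0.1579] L [12.571  62.3111 12.4341 62.296 ] ang [ -74.2908 -164.0269] 
   corners [0.6105 0.1725 0.6139 0.1604 0.554  0.1433 0.5507 0.1553]
white 0.0505 px [230.4154 187.1481] ctr [0.578  0.1559] L [12.3322 61.1277 12.1979 61.1129] ang [ -74.2908 -164.0269] 
   corners [0.6057 0.1703 0.609  0.1584 0.5502 0.1416 0.547  0.1533]
white 0.0303 px [254.    180.375] ctr [0.6032 0.0867] L [18.4651 41.3695 18.3313 41.3513] ang [ -73.5916 -164.1305] 
   corners [0.6205 0.1013 0.6257 0.0836 0.5859 0.0723 0.5807 0.0899]
white 0.0505 px [254.    180.375] ctr [0.5985 0.0861] L [18.1144 40.5839 17.9832 40.566 ] ang [ -73.5916 -164.1305] 
   corners [0.6154 0.1004 0.6206 0.083  0.581
[... 291 characters left out ...]
 49.3908 36.9309] ang [ -36.487  -127.9002] 
   corners [ 0.5959 -0.1532  0.6358 -0.1828  0.6129 -0.2121  0.5734 -0.1825]
tower 0.064 px [342.5068 181.2095] ctr [ 0.5929 -0.1718] L [47.3318 35.4401 47.1041 35.221 ] ang [ -36.487  -127.9002] 
   corners [ 0.5847 -0.1437  0.6228 -0.1719  0.601  -0.1998  0.5633 -0.1717]
cap? 0.014 px [345.125 177.5  ] ctr [ 0.616 -0.191] L [19.7405 21.1924 19.6692 21.2009] ang [-90.0134 177.5856] 
   corners [ 0.6266 -0.1816  0.6266 -0.2013  0.6054 -0.2004  0.6054 -0.1808]
cap? 0.064 px [345.125 177.5  ] ctr [ 0.604  -0.1798] L [18.8265 20.2112 18.7585 20.2193] ang [-90.0134 177.5856] 
   corners [ 0.6141 -0.1708  0.6141 -0.1896  0.5939 -0.1887  0.5939 -0.17  ]
```

Run:
```python
from m import *
from scipy.spatial.transform import Rotation as R
s=ctrl.get_state();M=R.from_euler("xyz",s["ee_rot"]).as_matrix();print(M, np.degrees(np.arctan2(M[1,2],M[0,2])))
print(s["eef_pos"],np.array([.6035,-.1797])-s["eef_pos"][:2])
c=ctrl.camera("side")
# verify: project tower model points
for z,hh in((.064,.0095),(.014,.018),(0,.018)):
  for a in (53,143,233,323):
    th=np.radians(a+45);p=[.604+hh*1.414*np.cos(th),-.1797+hh*1.414*np.sin(th),z]
    t=ctrl.camera("top") if a==53 and z==.064 else t
    print(z,np.round(proj(t,p),1),np.round(proj(c,p),1))
```

```text
[[-0.0002 -0.9317  0.3633]
 [-0.0004  0.3633  0.9317]
 [-1.      0.     -0.0004]] 68.6980559011732
[0.218 0.559 0.253] [ 0.3855 -0.7387]
0.064 [340.5 178.1] [315.7 252.6]
0.064 [345.9 181.9] [313.5 258.4]
0.064 [349.7 176.9] [321.7 260.5]
0.064 [344.3 173. ] [323.7 254.6]
0.014 [333.3 182.5] [311.6 263.5]
0.014 [343.  189.4] [307.6 274.5]
0.014 [349.8 180.2] [322.6 278.6]
0.014 [340.1 173.3] [326.4 267.4]
0 [332.4 183.5] [311.3 267.4]
0 [342.1 190.4] [307.2 278.4]
0 [348.8 181.2] [322.2 282.5]
0 [339.1 174.4] [325.9 271.3]
```

Call:
jog_arm(deltas=[[0.2, 20, -40, 0, -5], [0.2, 40, -80, 0, -10], [0.2, 60, -115, 0, -15.7], [0.2, 80, -153, 0, -15.7], [0.2, 100, -191, 0, -15.7], [0.2, 120, -230, 0, -15.7], [0.2, 140, -268, 0, -15.7], [0.2, 160, -306, 0, -15.7], [0.2, 180, -345, 0, -15.7], [0.2, 200, -383, 0, -15.7], [0.2, 220, -421, 0, -15.7], [0.2, 240, -460, 0, -15.7], [0.2, 260, -498, 0, -15.7], [0.2, 280, -536, -10, -15.7], [0.2, 300, -575, -30, -15.7], [0.2, 320, -613, -50, -15.7], [0.2, 340, -651, -70, -15.7], [0.2, 360, -690, -90, -15.7], [0.2, 386, -739, -100, -15.7], [0.2, 386, -739, -100, -15.7]], newtons=30)

```text
time: 2.12
eef_pos: [0.5962, -0.1663, 0.1573]
ee_rot: [1.927, 1.57, 2.852]
wrist_force: [-0.4, 0.6, 0.8]
gripper_width: 0.0509
```

Call:
jog_arm(deltas=[[0.2, 8, -13.5, -4, 0], [0.2, 8, -13.5, -4, 0], [0.2, 8, -13.5, -4, 0]])

```text
time: 2.37
eef_pos: [0.6039, -0.1805, 0.1521]
ee_rot: [1.763, 1.568, 2.686]
wrist_force: [0.4, 0.6, -0.4]
gripper_width: 0.0512
```

Run:
```python
from m import *
from scipy.spatial.transform import Rotation as R
s=ctrl.get_state();M=R.from_euler("xyz",s["ee_rot"]).as_matrix();print(s["eef_pos"],np.degrees(np.arctan2(M[1,2],M[0,2])))
t=ctrl.camera("side");crop(t,270,200,70,95,6,"pics/s1.png")
```

```text
[ 0.6039 -0.1805  0.1521] 52.89319530197755
```

View pics/s1.png

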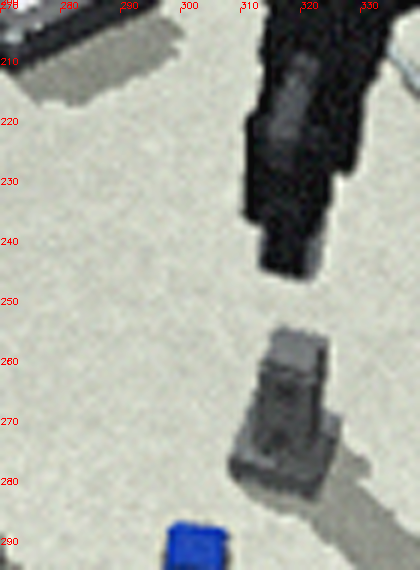

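The gripper is above the tower. In the side view its tips are at about (316,245) and the cap is at (318,256), so the two line up. I'll go down in steps.

Call:
jog_arm(deltas=[[0.2, 0, 0, -30, 0], [0.2, 0, 0, -55, 0], [0.2, 0, 0, -75, 0], [0.2, 0, 0, -92, 0], [0.2, 0, 0, -104, 0], [0.2, 0, 0, -109, 0], [0.2, 0, 0, -109, 0], [0.2, 0, 0, -109, 0]])

```text
time: 3.08
eef_pos: [0.6045, -0.1793, 0.0455]
ee_rot: [-0.315, 1.57, 0.61]
wrist_force: [1.4, 0.1, 0.5]
gripper_width: 0.0516
```

Run:
```python
from m import *
t=ctrl.camera("side");crop(t,270,200,70,95,6,"pics/s2.png")
```

```text
(no output)
```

View pics/s2.png

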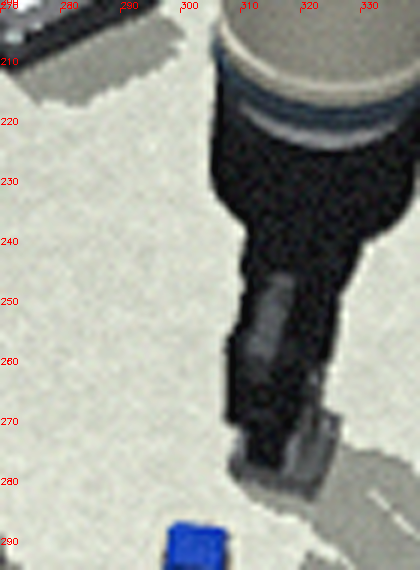

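The fingers straddle the shaft, with the near one at about (313,272), and the blue tower is clear. Now I'll close.

Call:
jog_arm(deltas=[[-1, 0, 0, 0, 0], [-1, 0, 0, 0, 0], [-1, 0, 0, 0, 0], [-1, 0, 0, 0, 0], [-1, 0, 0, 0, 0], [-1, 0, 0, 0, 0], [-1, 0, 0, 0, 0]], newtons=30)

```text
time: 3.72
eef_pos: [0.6057, -0.1799, 0.0478]
ee_rot: [-1.148, 1.567, -0.223]
wrist_force: [0.5, 0.1, 6.8]
gripper_width: 0.0217
```

Call:
jog_arm(deltas=[[-1, 0, 0, 20, 0], [-1, 0, 0, 50, 0], [-1, 0, 0, 80, 0], [-1, 0, 0, 80, 0], [-1, 0, 0, 80, 0]])

```text
time: 4.13
eef_pos: [0.6068, -0.1803, 0.1307]
ee_rot: [-1.206, 1.562, -0.281]
wrist_force: [-0.0, 0.6, -0.6]
gripper_width: 0.0214
```

Run:
```python
from m import *
t=ctrl.camera("side");crop(t,270,190,75,95,6,"pics/s3.png")
t=ctrl.camera("top");crop(t,310,140,80,80,7,"pics/t3.png")
```

```text
(no output)
```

View pics/s3.png

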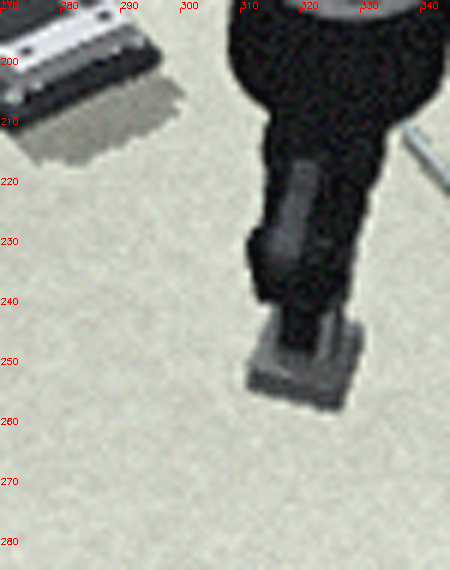

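View pics/t3.png

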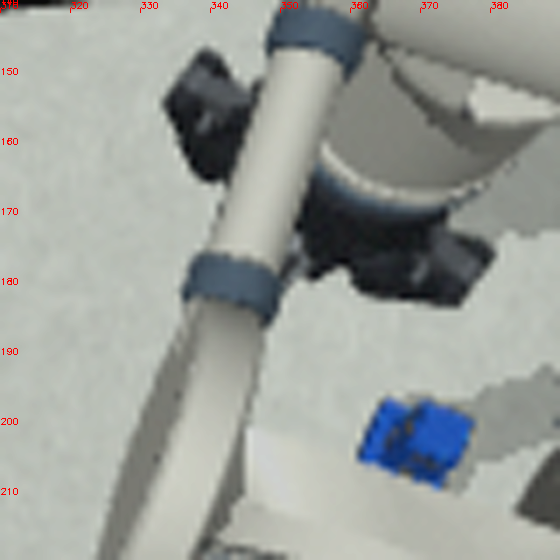

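Run:
```python
from m import *
from scipy.spatial.transform import Rotation as R
c=ctrl.camera("side")
s=ctrl.get_state();M=R.from_euler("xyz",s["ee_rot"]).as_matrix();a0=np.degrees(np.arctan2(M[1,2],M[0,2]));print(a0,s["eef_pos"])
z=s["eef_pos"][2]-.0478
for a in (0,90,180,270):
    th=np.radians(a+45+a0);p=[s["eef_pos"][0]+.02546*np.cos(th),s["eef_pos"][1]+.02546*np.sin(th),z];print(np.round(proj(c,p),1))
print(np.array([.594,.1175])-s["eef_pos"][:2],16.1-a0)
```

```text
52.985098409256814 [ 0.6049 -0.1797  0.1259]
[313.8 244.8]
[309.7 255.8]
[325.3 259.9]
[329.2 248.7]
[-0.0109  0.2972] -36.88509840925681
```

Call:
jog_arm(deltas=[[-1, 0, 15, 15, -3], [-1, -1, 40, 25, -8], [-1, -3, 70, 25, -13], [-1, -4, 100, 25, -18], [-1, -5, 130, 25, -23], [-1, -6, 160, 25, -28], [-1, -7, 190, 25, -33], [-1, -8, 220, 25, -36.9], [-1, -9, 250, 25, -36.9], [-1, -10, 275, 25, -36.9], [-1, -11, 290, 25, -36.9], [-1, -11, 297, 25, -36.9], [-1, -11, 297, 25, -36.9], [-1, -11, 297, 25, -36.9], [-1, -11, 297, 25, -36.9]])

```text
time: 5.53
eef_pos: [0.5941, 0.1159, 0.1505]
ee_rot: [-1.45, 1.569, -1.17]
wrist_force: [-0.8, -1.4, -0.0]
gripper_width: 0.0213
```

```bash
cat > st.py <<'E'
from m import *
from scipy.spatial.transform import Rotation as R
def state():
    s=ctrl.get_state();M=R.from_euler("xyz",s["ee_rot"]).as_matrix();a0=np.degrees(np.arctan2(M[1,2],M[0,2]));print(s["time"],"yaw",a0,s["eef_pos"],"F",s["wrist_force"],"tilt",M[2,1],M[2,2]);return s,a0
E
python3 - <<'E'
from st import *
state()
c=ctrl.camera("side");crop(c,225,125,85,85,7,"pics/s4.png")
E
```

```text
5.5333 yaw 16.005624857115954 [0.5941 0.1159 0.1505] F [-0.7536 -1.3933 -0.0321] tilt -0.001502133122792626 0.0001828339288316716
```

View pics/s4.png

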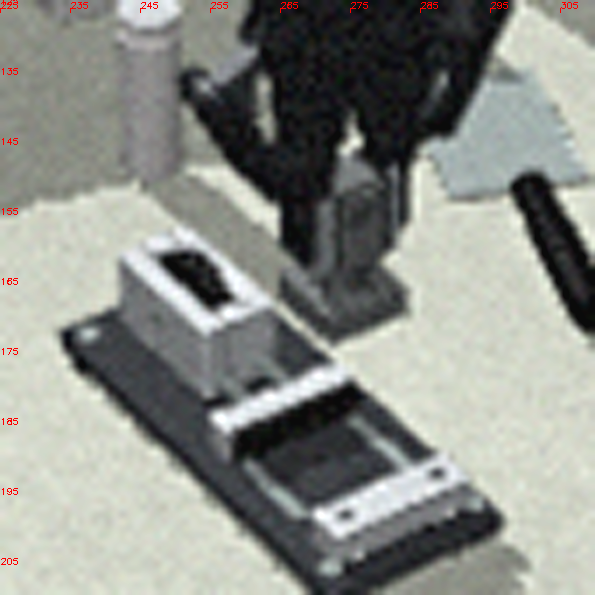

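The side view shows the tower hanging upright above the vise, with its underside corners at about (265,165), (272,173.5) and (283,169). I'll cast these onto the expected height.

Run:
```python
from st import *
s,a=state()
c=ctrl.camera("side")
z=s["eef_pos"][2]-.0478
P=s["eef_pos"]
for b in (0,90,180,270):
    th=np.radians(b+45+a);p=[P[0]+.02546*np.cos(th),P[1]+.02546*np.sin(th),z];print(np.round(proj(c,p),1))
for x,y in((333,343),(409,305),(280,300)):
    q=onz(c,225+(x+.5)/7-.5,125+(y+.5)/7-.5,z);print(q, (np.array([[.961,.277],[-.277,.961]])@(q-P)[:2]))
# expected fixed jaw face foot and top edge
o=np.array([.5819,.1587]);ex=np.array([.961,.277]);ey=np.array([-.277,.961])
for n,x,y,zz in(("fix top -x inner",-32,-66,.0303),("fix top +x inner",32,-66,.0303),("hous jawside -x",-18,29,.0503),("hous jawside +x",18,29,.0503),("plate -x-y",-42,-95,.0145)):
    w=np.append(o+ex*x/1e3+ey*y/1e3,zz);print(n,np.round(proj(c,w),1))
d=P[:2]-o;print("TCP in vise",ex@d,ey@d)
```

```text
5.5833 yaw 15.98588713548401 [0.5941 0.1159 0.1507] F [ 0.5566  0.9474 -0.4884] tilt -0.0014237572104652263 0.0005062414541779914
[275.5 162.6]
[264.4 167.1]
[272.  174.1]
[283.2 169.4]
[0.5828 0.0955 0.1029] [-0.0165 -0.0164]
[0.6177 0.109  0.1029] [ 0.0208 -0.0131]
[0.5718 0.1268 0.1029] [-0.0184  0.0167]
fix top -x inner [268.2 197.6]
fix top +x inner [287.4 189.2]
hous jawside -x [253.5 171.9]
hous jawside +x [264.1 167.6]
plate -x-y [271.1 209.3]
TCP in vise -0.00011437659962130864 -0.044555442149506436
```

Call:
jog_arm(deltas=[[-1, 1, 2, -15, 0], [-1, 1, 2, -35, 0], [-1, 1, 2, -55, 0], [-1, 1, 2, -68, 0], [-1, 1, 2, -72, 0], [-1, 1, 2, -72, 0], [-1, 1, 2, -72, 0]])

```text
time: 6.22
eef_pos: [0.5955, 0.1177, 0.0796]
ee_rot: [-0.752, 1.569, -0.474]
wrist_force: [-0.3, 0.2, -0.4]
gripper_width: 0.0214
```

Run:
```python
from st import *
state()
c=ctrl.camera("side");crop(c,225,125,85,85,7,"pics/s5.png")
```

```text
6.2167 yaw 15.955529653636242 [0.5955 0.1177 0.0796] F [-0.2597  0.2455 -0.3603] tilt -0.0014148804356066969 0.0015121587631022892
```

View pics/s5.png

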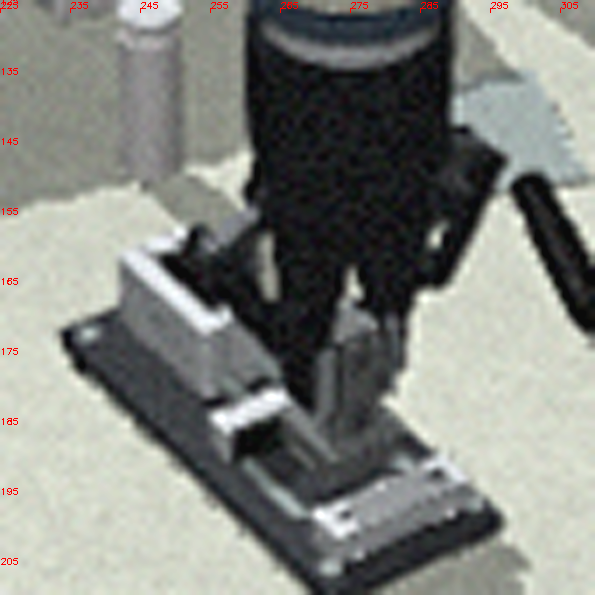

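The tower is lined up between the jaws, with the fixed jaw's inner edge from (270,198) to (288,190) and the plinth just behind it. I'll lower it slowly.

Call:
jog_arm(deltas=[[-1, 0, 0, -5, 0], [-1, 0, 0, -10, 0], [-1, 0, 0, -13, 0], [-1, 0, 0, -15, 0], [-1, 0, 0, -15, 0], [-1, 0, 0, -15, 0]])

```text
time: 6.77
eef_pos: [0.5958, 0.1178, 0.0651]
ee_rot: [-0.576, 1.568, -0.297]
wrist_force: [-0.3, -0.2, -0.4]
gripper_width: 0.0214
```

Call:
jog_arm(deltas=[[-1, 0, 0, -1, 0], [-1, 0, 0, -1, 0], [-1, 0, 0, -1, 0]])

```text
time: 7.02
eef_pos: [0.5957, 0.1178, 0.0641]
ee_rot: [-0.607, 1.568, -0.328]
wrist_force: [0.3, 0.4, -0.9]
gripper_width: 0.0219
```

Call:
jog_arm(deltas=[[-1, 0, 0, -1, 0], [-1, 0, 0, -1, 0], [-1, 0, 0, -1, 0]])

```text
time: 7.27
eef_pos: [0.5957, 0.1178, 0.0631]
ee_rot: [-0.594, 1.568, -0.315]
wrist_force: [0.4, 0.0, -0.8]
gripper_width: 0.0219
```

Call:
jog_arm(deltas=[[-1, 0, 0, -1, 0], [-1, 0, 0, -1, 0], [-1, 0, 0, -1, 0]])

```text
time: 7.52
eef_pos: [0.5959, 0.1179, 0.063]
ee_rot: [-0.502, 1.567, -0.223]
wrist_force: [-3.0, 0.1, 5.0]
gripper_width: 0.0216
```

Contact came at TCP z 0.063, which matches the bed height. I'll release and lift.

Call:
jog_arm(deltas=[[0.2, 0, 0, 0, 0], [0.2, 0, 0, 0, 0], [0.2, 0, 0, 0, 0], [0.2, 0, 0, 0, 0], [0.2, 0, 0, 0, 0], [0.2, 0, 0, 0, 0]])

```text
time: 8.02
eef_pos: [0.5958, 0.1178, 0.0627]
ee_rot: [-0.557, 1.568, -0.278]
wrist_force: [0.4, -0.5, 0.3]
gripper_width: 0.0512
```

Call:
jog_arm(deltas=[[0.2, 0, 0, 15, 0], [0.2, 0, 0, 40, 0], [0.2, 0, 0, 70, 0], [0.2, 0, 0, 90, 0], [0.2, 0, 0, 90, 0], [0.2, -20, 40, 90, 0], [-1, -35, 80, 90, 0], [-1, -35, 100, 90, 0], [-1, -35, 100, 90, 0], [-1, -35, 100, 90, 0]])

```text
time: 8.85
eef_pos: [0.5602, 0.2188, 0.1518]
ee_rot: [-0.901, 1.568, -0.619]
wrist_force: [0.8, 0.5, 0.0]
gripper_width: 0.0029
```

Run:
```python
from st import *
state()
c=ctrl.camera("side");crop(c,225,125,85,85,7,"pics/s6.png")
c=ctrl.camera("top");crop(c,190,150,80,66,9,"pics/t6.png")
```

```text
8.85 yaw 16.117496110797678 [0.5602 0.2188 0.1518] F [0.8117 0.4663 0.0232] tilt -0.0020104328974652197 0.0015933384664842953
```

View pics/s6.png

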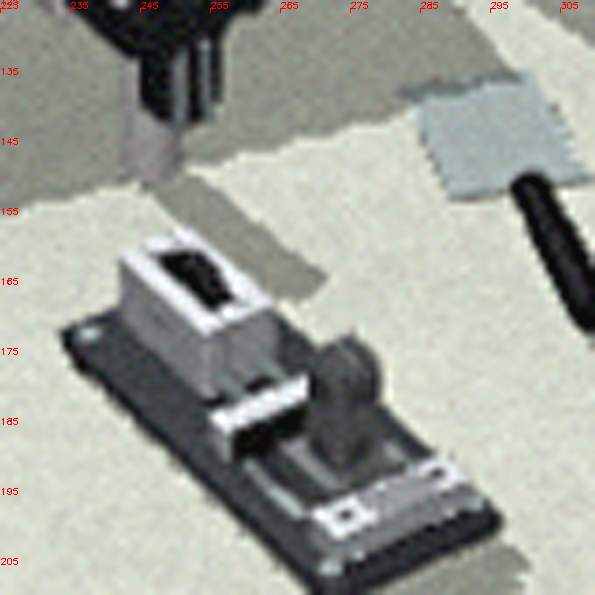

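View pics/t6.png

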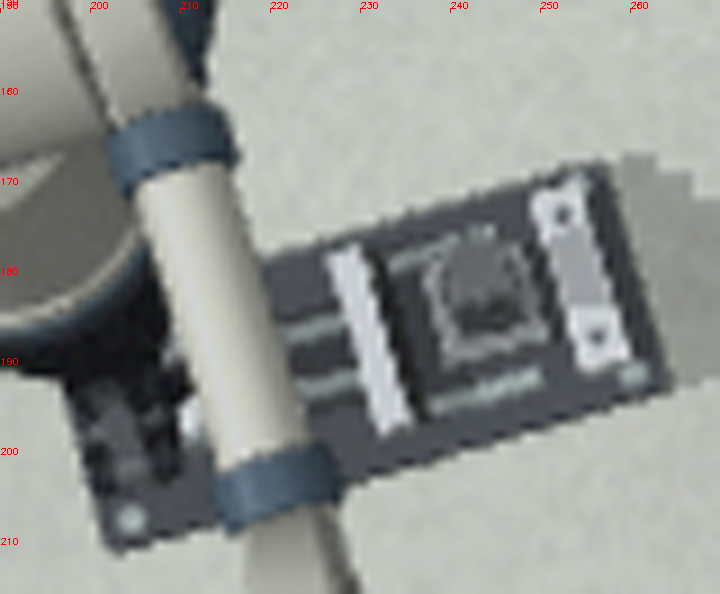

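The tower stands upright and square on the bed. In the top view it is at (242,184), with gaps to both jaws. Now I'll bring the shut fingertip over the wheel, starting 8 mm to the +y side of the crown.

Call:
jog_arm(deltas=[[-1, 2, 8, -20, 0], [-1, 2, 8, -40, 0], [-1, 2, 8, -55, 0], [-1, 2, 8, -60, 0], [-1, 2, 8, -60, 0], [-1, 2, 8, -60, 0]], newtons=30)

```text
time: 9.45
eef_pos: [0.5632, 0.2243, 0.0924]
ee_rot: [-0.948, 1.568, -0.671]
wrist_force: [0.3, -0.8, 0.5]
gripper_width: 0.0001
```

Run:
```python
from st import *
s,a=state()
c=ctrl.camera("side");crop(c,225,125,60,70,8,"pics/s7.png")
P=s["eef_pos"].copy();P[2]-=.022;print("tip px",proj(c,P)," crown px",proj(c,[.5646,.2188,.0602]))
for k in (-.011,.011): print(proj(c,P+k*np.array([-.277,.961,0])))
```

```text
9.45 yaw 15.884298072927812 [0.5632 0.2243 0.0924] F [ 0.3324 -0.7823  0.5065] tilt -0.0024595681208854914 0.0017672343770956944
tip px (np.float64(251.33532062751172), np.float64(157.16396276387422))  crown px (np.float64(252.39074468396404), np.float64(161.0524477757835))
(np.float64(253.41571279223896), np.float64(159.07768750413766))
(np.float64(249.2758210554778), np.float64(155.2694568383148))
```

View pics/s7.png

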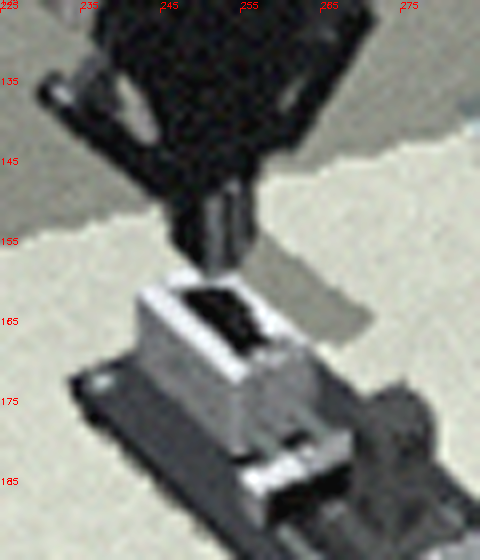

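The fingertip is above the housing in the side view, with its lower corner at (252,159), and the wheel lies at about (252,164). I'll go down until it touches.

Call:
jog_arm(deltas=[[-1, 0, 0, -4, 0], [-1, 0, 0, -8, 0], [-1, 0, 0, -9, 0], [-1, 0, 0, -9, 0]])

```text
time: 9.83
eef_pos: [0.5635, 0.2246, 0.084]
ee_rot: [-0.67, 1.567, -0.392]
wrist_force: [0.3, 0.2, -0.2]
gripper_width: 0.0006
```

Call:
jog_arm(deltas=[[-1, 0, 0, -1.5, 0], [-1, 0, 0, -1.5, 0], [-1, 0, 0, -1.5, 0]])

```text
time: 10.08
eef_pos: [0.5634, 0.2246, 0.0825]
ee_rot: [-0.711, 1.567, -0.433]
wrist_force: [0.4, -0.6, -0.4]
gripper_width: 0.0002
```

Call:
jog_arm(deltas=[[-1, 0, 0, -1, 0], [-1, 0, 0, -1, 0], [-1, 0, 0, -1, 0]])

```text
time: 10.33
eef_pos: [0.5636, 0.2247, 0.0821]
ee_rot: [-0.586, 1.566, -0.308]
wrist_force: [-1.1, -0.5, 3.1]
gripper_width: 0.0
```

Call:
jog_arm(deltas=[[-1, 0, 0, -1, 0], [-1, 0, 0, -1, 0], [-1, 0, 0, -1, 0]])

```text
time: 10.58
eef_pos: [0.5636, 0.2247, 0.082]
ee_rot: [-0.521, 1.566, -0.244]
wrist_force: [-2.3, -0.4, 6.5]
gripper_width: -0.0
```

Call:
jog_arm(deltas=[[-1, 0, 0, -1.6, 0], [-1, 0, 0, -1.6, 0], [-1, 0.6, -1.9, -1.6, 0], [-1, 1.1, -3.8, -1.6, 0], [-1, 1.7, -5.8, -1.6, 0], [-1, 1.7, -5.8, -1.6, 0]])

```text
time: 11.08
eef_pos: [0.5653, 0.2193, 0.082]
ee_rot: [-0.277, 1.566, 0.001]
wrist_force: [-3.9, -0.4, 8.5]
gripper_width: 0.0
```

Run:
```python
from st import *
s,a=state()
```

```text
11.0833 yaw 15.924732457597539 [0.5653 0.2193 0.082 ] F [-3.8813 -0.4293  8.5138] tilt -0.0014032638668354525 0.004942619721991948
```

Call:
jog_arm(deltas=[[-1, 0.1, -1.9, -1.6, 0], [-1, 0.7, -3.8, -1.6, 0], [-1, 1.2, -5.8, -1.6, 0], [-1, 1.8, -7.7, -1.6, 0]])

```text
time: 11.42
eef_pos: [0.5672, 0.2125, 0.082]
ee_rot: [0.031, 1.564, 0.309]
wrist_force: [-3.1, 1.6, 7.4]
gripper_width: -0.0
```

Run:
```python
from st import *
s,a=state()
c=ctrl.camera("side");crop(c,225,125,85,85,7,"pics/s8.png")
```

```text
11.4167 yaw 15.959908052671167 [0.5672 0.2125 0.082 ] F [-3.1189  1.5829  7.3656] tilt 0.00020678689711614573 0.006748381868772746
```

View pics/s8.png

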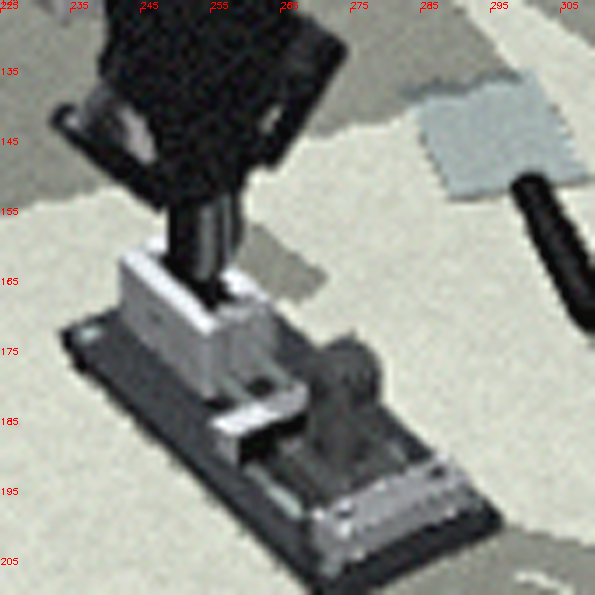

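The force along vise +y is about 2.4 N, which is the wheel's running friction, so the wheel is turning. The picture shows the fingertip at (253,166) on the wheel. Next stroke.

Call:
jog_arm(deltas=[[-1, 0.5, -1.9, -1.6, 0], [-1, 0.6, -1.9, 4, 0], [-1, -1.7, 5.8, 4, 0], [-1, -4.4, 14.4, 4, 0], [-1, -4.4, 14.4, 4, 0], [-1, -4.4, 14.4, 2, 0], [-1, -4.4, 14.4, 0, 0], [-1, -4.4, 14.4, -1, 0], [-1, -4.4, 14.4, -1.7, 0], [-1, -4.4, 14.4, -1.7, 0], [-1, -3.9, 12.5, -1.7, 0], [-1, -3.3, 10.6, -1.7, 0], [-1, -2.8, 8.6, -1.7, 0], [-1, -2.2, 6.7, -1.7, 0], [-1, -1.7, 4.8, -1.7, 0], [-1, -1.1, 2.9, -1.7, 0], [-1, -0.6, 1, -1.7, 0], [-1, 0, -1, -1.7, 0]])

```text
time: 12.97
eef_pos: [0.5675, 0.2117, 0.082]
ee_rot: [0.146, 1.563, 0.424]
wrist_force: [-3.5, 0.9, 8.7]
gripper_width: -0.0002
```

```bash
cat >> st.py <<'E'
def vf():
    s,a=state();F=s["wrist_force"];d=s["eef_pos"][:2]-[.5646,.2188]
    print("vise F x %.2f y %.2f z %.2f  rel crown x %.1f y %.1f"%(F[0]*.961+F[1]*.277,-F[0]*.277+F[1]*.961,F[2],1e3*(d[0]*.961+d[1]*.277),1e3*(-d[0]*.277+d[1]*.961)))
E
python3 - <<'E'
from st import *
vf()
c=ctrl.camera("side");crop(c,225,125,85,85,7,"pics/s9.png")
E
```

```text
12.9667 yaw 15.966536471863012 [0.5675 0.2117 0.082 ] F [-3.4982  0.878   8.6921] tilt 0.0011964748420570659 0.008163808169662778
vise F x -3.12 y 1.81 z 8.69  rel crown x 0.8 y -7.6
```

View pics/s9.png

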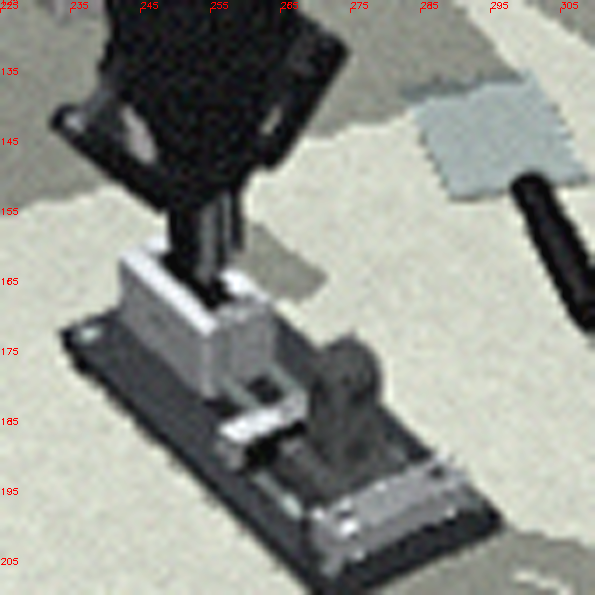

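The jaw has moved toward the tower, with its lower-left corner now at about (258,192) in the side view. Third stroke.

Call:
jog_arm(deltas=[[-1, 0, 0, 2, 0], [-1, 0, 0, 5, 0], [-1, -2, 7, 5, 0], [-1, -4.9, 15.4, 4, 0], [-1, -4.9, 15.4, 4, 0], [-1, -4.9, 15.4, 2, 0], [-1, -4.9, 15.4, 0, 0], [-1, -4.9, 15.4, -1, 0], [-1, -4.9, 15.4, -1.8, 0], [-1, -4.9, 15.4, -1.8, 0], [-1, -4.4, 13.5, -1.8, 0], [-1, -3.8, 11.6, -1.8, 0], [-1, -3.3, 9.6, -1.8, 0], [-1, -2.7, 7.7, -1.8, 0], [-1, -2.2, 5.8, -1.8, 0], [-1, -1.6, 3.9, -1.8, 0], [-1, -1.1, 2, -1.8, 0], [-1, -0.5, 0, -1.8, 0]])

```text
time: 14.52
eef_pos: [0.5672, 0.2119, 0.082]
ee_rot: [0.215, 1.561, 0.494]
wrist_force: [-4.5, 2.3, 8.5]
gripper_width: -0.0002
```

Run:
```python
from st import *
vf()
c=ctrl.camera("side");crop(c,225,125,85,85,7,"pics/s10.png")
```

```text
14.5167 yaw 15.974789628092816 [0.5672 0.2119 0.082 ] F [-4.477   2.3033  8.5031] tilt 0.002097329228276379 0.009594974638085507
vise F x -3.66 y 3.45 z 8.50  rel crown x 0.5 y -7.3
```

View pics/s10.png

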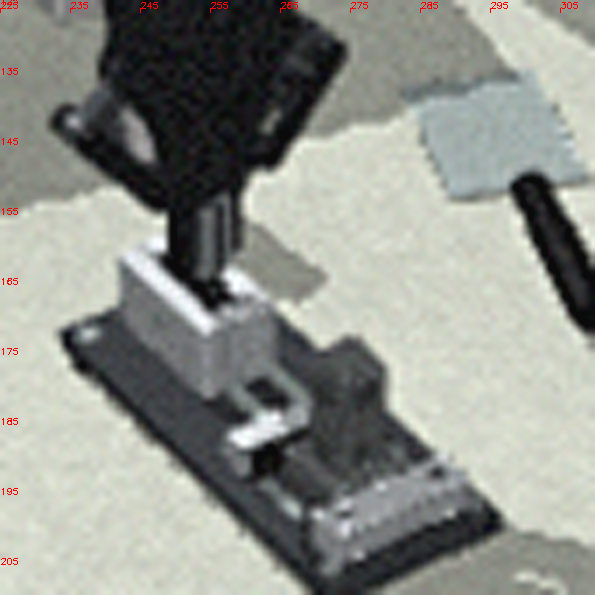

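The tower has started to move with the jaw (cap from about (274,175) to (276,175)), and the rim force is about 3 N. Fourth stroke in shorter calls, watching the force.

Call:
jog_arm(deltas=[[-1, 0, 0, 2, 0], [-1, 0, 0, 5, 0], [-1, -2, 7, 5, 0], [-1, -4.4, 15.4, 4, 0], [-1, -4.4, 15.4, 4, 0], [-1, -4.4, 15.4, 2, 0], [-1, -4.4, 15.4, 0, 0], [-1, -4.8, 15.4, -1, 0], [-1, -5.2, 15.3, -1.8, 0], [-1, -5.2, 15.3, -1.8, 0], [-1, -4.7, 13.5, -1.8, 0], [-1, -4.1, 11.6, -1.8, 0], [-1, -3.6, 9.6, -1.8, 0]])

```text
time: 15.65
eef_pos: [0.5643, 0.2219, 0.082]
ee_rot: [0.242, 1.558, 0.521]
wrist_force: [-1.1, 2.6, 6.6]
gripper_width: 0.0001
```

Run:
```python
from st import *
vf()
```

```text
15.65 yaw 15.9891501144687 [0.5643 0.2219 0.082 ] F [-1.0984  2.6157  6.6022] tilt 0.003073914836293712 0.012475617986185517
vise F x -0.33 y 2.82 z 6.60  rel crown x 0.6 y 3.1
```

Call:
jog_arm(deltas=[[-1, 0.3, -2.2, -1.6, 0], [-1, 0.8, -4, -1.6, 0], [-1, 1.3, -5.8, -1.6, 0]])

```text
time: 15.9
eef_pos: [0.5659, 0.2168, 0.082]
ee_rot: [0.299, 1.556, 0.579]
wrist_force: [-2.8, 2.3, 6.5]
gripper_width: 0.0
```

Run:
```python
from st import *
vf()
```

```text
15.9 yaw 16.007567130713866 [0.5659 0.2168 0.082 ] F [-2.8346  2.3124  6.4804] tilt 0.004445345141474211 0.014410205344479066
vise F x -2.08 y 3.01 z 6.48  rel crown x 0.7 y -2.3
```

Run:
```python
from st import *
c=ctrl.camera("side");crop(c,245,160,60,50,12,"pics/s11.png")
c=ctrl.camera("top");crop(c,215,160,52,45,12,"pics/t11.png")
```

```text
(no output)
```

View pics/s11.png

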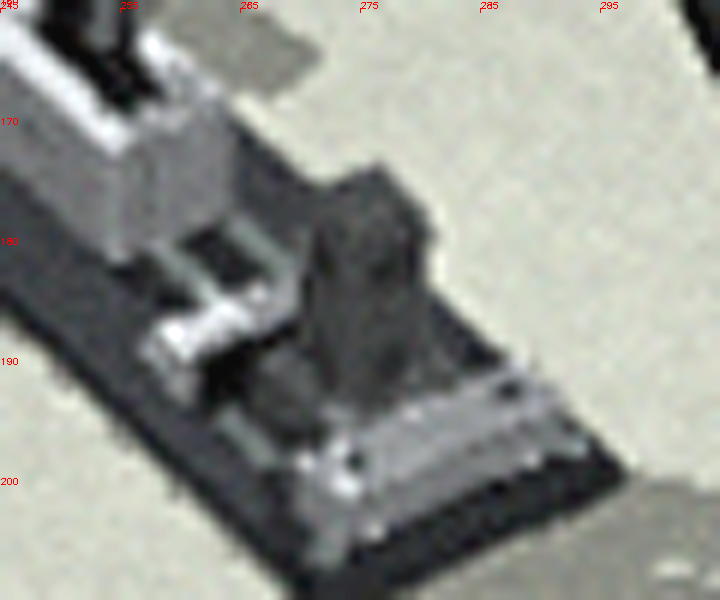

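View pics/t11.png

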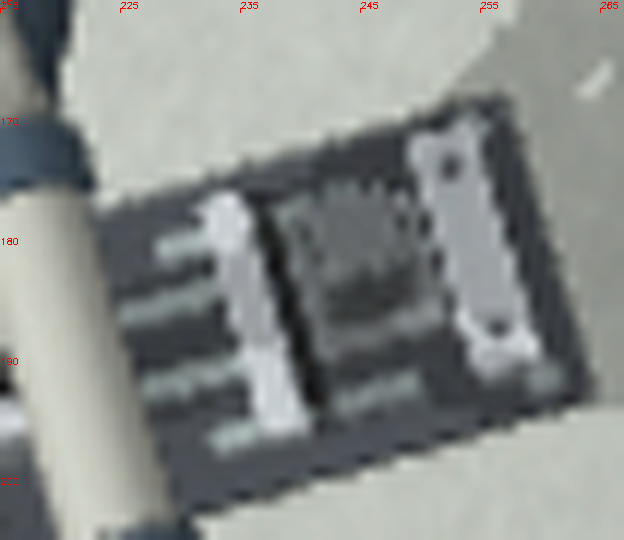

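The plinth is against the rubber face. In the top view the gap to the fixed jaw is about 1 px, or 2 to 3 mm. I'll finish this stroke and start the next.

Call:
jog_arm(deltas=[[-1, -0.2, -2, -1.5, 0], [-1, 0.3, -3.9, -1.5, 0], [-1, 0.8, -5.5, -1.5, 0], [-1, 0.8, -5.5, 2, 0], [-1, 0, 0, 5, 0], [-1, -2.9, 10.1, 5, 0], [-1, -2.9, 10.1, 4, 0], [-1, -2.9, 10.1, 2, 0], [-1, -2.9, 10.1, 0, 0], [-1, -3.4, 10, -1, 0], [-1, -3.8, 10, -1.9, 0], [-1, -3.8, 10, -1.9, 0], [-1, -3.4, 8.6, -1.9, 0], [-1, -3, 7.2, -1.9, 0]])

```text
time: 17.17
eef_pos: [0.5633, 0.225, 0.0819]
ee_rot: [0.358, 1.553, 0.638]
wrist_force: [-2.9, 5.1, 8.7]
gripper_width: -0.0001
```

Run:
```python
from st import *
vf()
```

```text
17.1667 yaw 16.02700191818027 [0.5633 0.225  0.0819] F [-2.9249  5.0908  8.6684] tilt 0.006415345161974589 0.017126492190943365
vise F x -1.40 y 5.70 z 8.67  rel crown x 0.5 y 6.3
```

The rim force rose to 5.7 N, with the finger lagging its target, so the tower is now clamped against both jaws (about 12 N). I'll stop and lift straight off.

Call:
jog_arm(deltas=[[-1, 0, 0, 0.5, 0], [-1, 0, 0, 4, 0], [-1, 0, 0, 15, 0], [-1, 0, 0, 40, 0], [-1, -10, 30, 70, 0], [-1, -20, 65, 80, 0], [-1, -40, 100, 80, 0], [-1, -60, 120, 80, 0], [-1, -60, 120, 80, 0], [-1, -60, 120, 80, 0]])

```text
time: 18.0
eef_pos: [0.5025, 0.3459, 0.1623]
ee_rot: [0.326, 1.553, 0.609]
wrist_force: [0.3, -0.4, 0.1]
gripper_width: 0.0
```

Run:
```python
from st import *
vf()
c=ctrl.camera("side");crop(c,225,150,78,60,9,"pics/s12.png")
c=ctrl.camera("top");crop(c,190,160,78,55,9,"pics/t12.png")
```

```text
18.0 yaw 16.182928609918058 [0.5025 0.3459 0.1623] F [ 0.3101 -0.3544  0.0993] tilt 0.005856380954425339 0.017312963244084545
vise F x 0.20 y -0.43 z 0.10  rel crown x -24.4 y 139.4
```

View pics/s12.png

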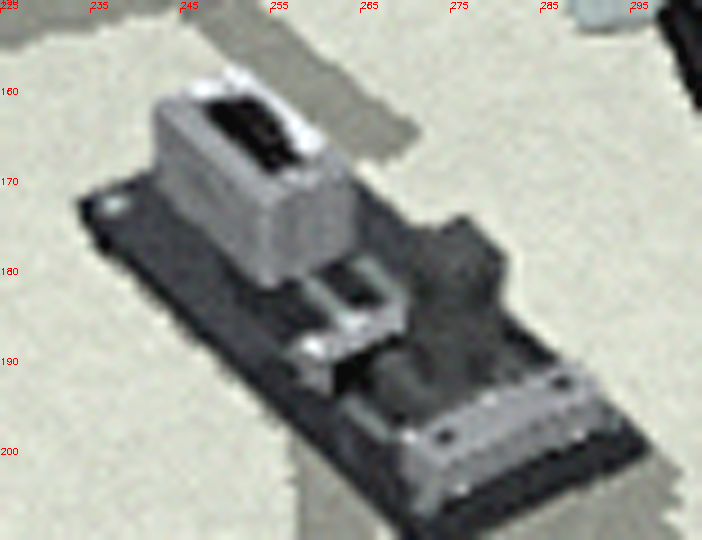

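View pics/t12.png

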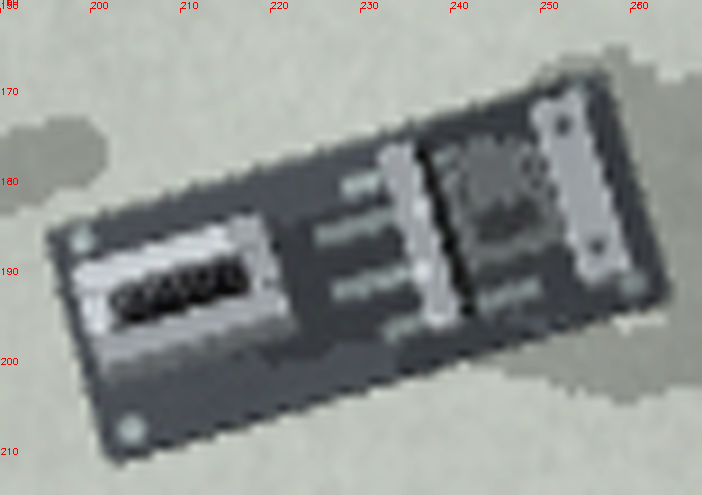

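Run:
```python
from m import *
t=ctrl.camera("top")
tt=(lambda g:g.min(2)>80)
rects(t,(215,160,40,45),tt,25,(.0315,),[[230,174],[236,172],[243,197],[236,199]],"mov")
rects(t,(240,160,30,45),tt,25,(.0315,),[[247,171],[255,168],[262,191],[253,193]],"fix")
```

```text
mov 0.0315 px [235.9575 185.7264] ctr [0.5864 0.1411] L [13.2258 64.7577 13.0761 64.7387] ang [ -73.5769 -163.5318] 
   corners [0.6156 0.1566 0.6193 0.144  0.5572 0.1256 0.5536 0.1381]
fix 0.0315 px [254.0119 180.3716] ctr [0.6029 0.0867] L [18.4002 39.7807 18.2719 39.7636] ang [ -73.7925 -164.3201] 
   corners [0.6195 0.1009 0.6246 0.0832 0.5863 0.0725 0.5812 0.09  ]
```

The moving jaw has travelled 17.3 mm, which agrees with the estimated 17.5 mm of play, and the plinth appears to touch both jaws. One gentle touch on the wheel will confirm it is tight.

Call:
jog_arm(deltas=[[-1, 20, -40, 0, 0], [-1, 40, -80, -10, 0], [-1, 60, -115, -30, 0], [-1, 62, -125, -50, 0], [-1, 62, -125, -65, 0], [-1, 62, -125, -75, 0], [-1, 62, -125, -75, 0], [-1, 62, -125, -75, 0]])

```text
time: 18.82
eef_pos: [0.566, 0.2187, 0.0869]
ee_rot: [0.342, 1.554, 0.62]
wrist_force: [0.3, 0.3, 1.1]
gripper_width: 0.0003
```

Run:
```python
from st import *
vf()
```

```text
18.8167 yaw 15.931088215524506 [0.566  0.2187 0.0869] F [0.3496 0.3042 1.0776] tilt 0.005799967510696363 0.016289311960622443
vise F x 0.42 y 0.20 z 1.08  rel crown x 1.3 y -0.4
```

Call:
jog_arm(deltas=[[-1, -0.3, 0, -3, 0], [-1, -0.6, 0, -5, 0], [-1, -1, 0, -6.4, 0], [-1, -1, 0, -6.4, 0], [-1, -0.8, -0.6, -6.4, 0], [-1, -0.8, -0.6, -6.4, 0]])

```text
time: 19.32
eef_pos: [0.5656, 0.2193, 0.0821]
ee_rot: [0.358, 1.55, 0.637]
wrist_force: [-0.5, 2.7, 5.8]
gripper_width: -0.0001
```

Run:
```python
from st import *
vf()
```

```text
19.3167 yaw 15.982226623396254 [0.5656 0.2193 0.0821] F [-0.4529  2.6518  5.81  ] tilt 0.007154593487941785 0.019125072045878322
vise F x 0.30 y 2.67 z 5.81  rel crown x 1.1 y 0.2
```

Call:
jog_arm(deltas=[[-1, -0.1, -0.5, -1.4, 0], [-1, -0.1, -0.8, -1.4, 0], [-1, -0.1, -0.8, -1.4, 0]])

```text
time: 19.57
eef_pos: [0.5657, 0.2193, 0.0821]
ee_rot: [0.375, 1.548, 0.654]
wrist_force: [-1.8, 1.7, 6.1]
gripper_width: 0.0001
```

Run:
```python
from st import *
vf()
```

```text
19.5667 yaw 16.023160769803567 [0.5657 0.2193 0.0821] F [-1.7691  1.6848  6.0551] tilt 0.00818648212918524 0.02082102891163401
vise F x -1.23 y 2.11 z 6.06  rel crown x 1.2 y 0.2
```

Call:
jog_arm(deltas=[[-1, -0.2, -0.8, -1.9, 0], [-1, -0.1, -1.3, -1.9, 0], [-1, 0, -1.8, -1.9, 0], [-1, 0, -1.8, -1.9, 0]])

```text
time: 19.9
eef_pos: [0.5657, 0.219, 0.0821]
ee_rot: [0.424, 1.546, 0.704]
wrist_force: [-4.2, 2.6, 7.6]
gripper_width: -0.0002
```

Run:
```python
from st import *
vf()
```

```text
19.9 yaw 16.081079323583992 [0.5657 0.219  0.0821] F [-4.1623  2.6421  7.5909] tilt 0.010339363889316416 0.022932618994259135
vise F x -3.27 y 3.69 z 7.59  rel crown x 1.1 y -0.2
```

The wheel stays put at 3.7 N along the rim, above the 2.3 N it takes to run free, so the plinth is clamped. I'll lift off and check again.

Call:
jog_arm(deltas=[[-1, 0, 0, 0.5, 0], [-1, 0, 0, 4, 0], [-1, 0, 0, 15, 0], [-1, 0, 0, 40, 0], [-1, -10, 30, 70, 0], [-1, -20, 65, 80, 0], [-1, -40, 100, 80, 0], [-1, -60, 120, 80, 0], [-1, -60, 120, 80, 0], [-1, -60, 120, 80, 0]])

```text
time: 20.73
eef_pos: [0.5049, 0.3399, 0.1626]
ee_rot: [0.398, 1.546, 0.682]
wrist_force: [1.4, 0.1, -0.6]
gripper_width: -0.0002
```

Run:
```python
from st import *
vf()
c=ctrl.camera("side");cv2.imwrite("pics/s13.png",c["pixels"][:,:,::-1])
c=ctrl.camera("top");crop(c,190,160,78,55,9,"pics/t13.png")
rects(c,(215,160,40,45),lambda g:g.min(2)>80,25,(.0315,),[[230,174],[236,172],[243,197],[236,199]],"mov")
```

```text
20.7333 yaw 16.238700714939785 [0.5049 0.3399 0.1626] F [ 1.3629  0.1294 -0.5832] tilt 0.009801320059427188 0.023283443514696966
vise F x 1.35 y -0.25 z -0.58  rel crown x -23.8 y 132.9
mov 0.0315 px [236.1214 185.7161] ctr [0.5865 0.1406] L [12.3977 64.9357 12.2569 64.9188] ang [ -73.941 -163.876] 
   corners [0.6159 0.1556 0.6194 0.1437 0.557  0.1257 0.5536 0.1374]
```

View pics/s13.png

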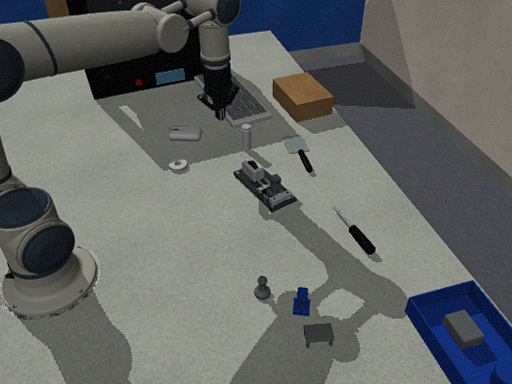

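View pics/t13.png

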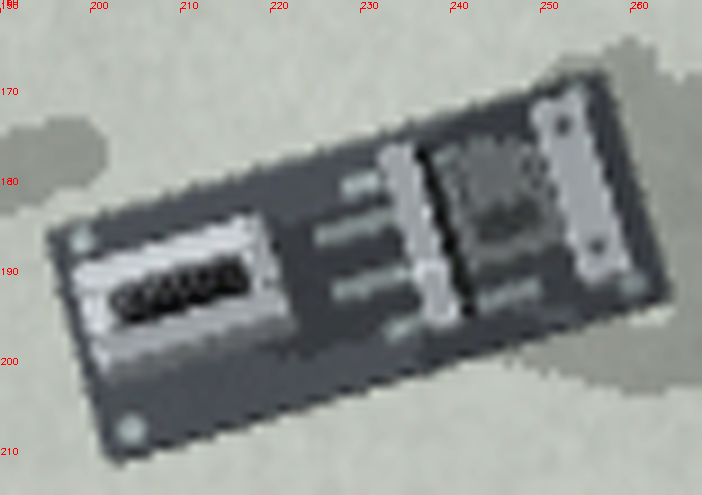

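The tower sits square between the two jaws in the top view, at about (246,184). The jaw did not visibly move in the check, and the other items are where they were. I'll hand in.

```bash
python3 -c "
from rig import ctrl
print(ctrl.hand_in())"
```

```text
the job is handed in; nothing more can be done
None
```

The tower is standing upright on the vise bed with its plinth clamped between the two jaws. The job is handed in at about 21 s of the 72 s limit; no verdict was reported.

I gripped the grey tower by its shaft, turned it to line up with the jaws, set it down until I felt the bed, and let go. Then I rolled the wheel with the shut fingertip in five strokes, pressing with about 6 to 9 N wherever I read the force.

**Last checks**
- **Clamping:** the last stroke stalled at 5.7 N along the rim, a little above your 3.5–5 N stopping range. By the 3.7 N per N rule that is roughly 12.6 N of clamping. I read force only at the end of each move, so a short peak could have been higher.
- **Re-check:** on a second touch the wheel held against 3.7 N along the rim, more than the 2.3 N it needs to run free.
- **Jaw travel:** the jaw moved about 17.3 mm, against about 17.5 mm of play estimated from the pictures.
- **Position:** the last pictures show the tower upright and square between the jaws, the fingers clear, and the other items visibly in place. I judged the tower's contact with the fixed jaw from the picture, to about 1 mm.

**Disagreements**
- **Vise position:** my estimates of the vise's sideways position differed by about 2–3 mm between features, within the 14 mm tolerance.
- **Tool tilt:** the tool tilted by up to about 0.023 rad over the pressing moves, with no visible effect.

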